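Hang the green tag on the microscope bench's hook

TASK

The microscopes on this bench have been checked. Take the green tag out of the wooden rack and hang it by its window on the brass hook of the steel stand, with its green face pointing outward (away from the post, the way the hook points) and its white back towards the post. Let go so that it hangs upright and still, and leave the amber and red tags in the rack.

Things in the scene. Friction and masses are not known exactly. Their poses are not given: they have to be found in the camera images.
- green_tag: Rigid tag 44 wide (own y), 108 tall (z), 8 mm thick (x), 30-65 g. Marked face (+x) green with white tick; back plain white, edges green. Window right through, 28 wide, from 58 to 92 mm above the underside, 16 mm bar above it, 8 mm strips beside it. Origin: centre of underside; z up. Stands in the rack, underside 6 mm above the table. Grip from above across the 44 mm width, beside the window.
- tag_stand: Fixed stand: base 90 mm wide, 12 thick; post 12 thick, 166 mm high; hook of 6 mm brass rod pointing along own +x (outward). Origin: on the table under the post; z up. Rod centre line: height 159 mm at the post, 150 in the valley 50 mm out, 160 at the tip 82 mm out. Put the tag's window over the tip from outside, then lower: hung in the valley its underside is 61 mm above the table.
- amber_tag: Bystander, stays in the rack. Shape, origin and axes as the green tag; marked face yellow with black disc. Rack: fixed wooden block 236 x 76 mm, 30 high, three slots 24 mm deep with 1 to 3 mm play around the tags, which stand one behind the other 75 mm apart, marked faces all the same way; any slot may hold the green one.
- red_tag: Bystander, stays in the rack. Shape, origin and axes as the green tag; marked face red with white bar.
Not all that is in view belongs to the job. Leave any blue look-alike of the green_tag alone. There is more than one size of the tag_stand; the one meant has the size given above.

How it is judged:
By the outcome, as a careful person would: the job done as asked, in the order asked, and still so for the second after the job is handed in, with the robot touching nothing.
It also fails if it takes over 42 s, if anything falls off the work surface, if the arm or the gripper's body presses on something with over 40 N, if the wrist force passes 120 N, or if a joint passes its speed limit or range.

ROBOT

A 6-joint arm with a two-finger parallel gripper is mounted at the origin on the work surface. World frame = base frame: x ahead of the robot, y to its left, z up, the work surface at z = 0. Lengths are in mm, angles in rad, forces in N, time in s.
With the tool pointing down it reaches from about 325 to 775 mm from the base axis. Payload 5.5 kg.
Tool frame: the origin (TCP) lies on the mounting face of the last link; the fingertips stand 182 mm ahead of it and the grasp point (between the pads) lies 163 mm ahead of it; z points along the fingers, y is the line along which they close (so a half turn about z gives the same grasp; the last joint's range is limited). The gripper opens to 88 mm and grips with 3 to 60 N. Pads are 20 mm wide; open, the fingers measure 115 mm over their backs; the gripper's body (75 mm by 178 mm) begins 61 mm behind the grasp point.
Start: joints at [-1.294, 0.091, 1.231, -0, 1.82, -0.057], TCP at [196.582, -566.898, 404.631] pointing down, gripper open.
Joint ranges: [-2.87, 2.87], [-0.86, 2.18], [0.17, 2.46], [-1.51, 4.65], [0.06, 2.69], [-2.65, 2.65]. Speed limits (rad/s): [2.57, 2.57, 3.01, 3.14, 3.14, 3.14].

INTERFACE

Orientations are given as a 3x3 rotation matrix whose columns are the frame's x, y, z axes.
In Python, from workcell import r, optics gives the robot as it stands.
- The arm moves only by the tool send_rows, never from a script. Its argument "deltas" is a list that holds one entry, the list of rows, each a list of 6 numbers: the shift along the tool's x, y, z in mm, then the turn, a rotation vector about the tool's x, y, z in degrees. A call has 1 to 10 rows; each row is the pose to reach, as a shift and turn from the pose commanded when the call began, along the tool's axes at that moment; what a row does not reach only later rows make up. A row lasts 1/8 s, in which the tool goes at most 62.5 mm and 10.7 degrees, less where a joint would pass 70% of its speed; a pose out of reach is approached as far as the arm can. A call with a gripper value outside its range is refused whole. "gripper" is the opening, from -1 (shut) to 1 (fully open), so that 0 is half open, set as the call begins (left out, the last holds). The fingers move at their own pace and stop on an object; "grip_force" is the grip in N (left out, the last holds). Time passes only in rows, so rows that repeat a pose let the fingers close. It gives the time, the measured TCP pose, the force, the opening and the grip force at its end, in the units of the state.
- r.get_obs(): the state, without advancing time (a new reading comes with each control period).
- optics.capture(name): name is "side" or "top"; returns a dict with "frame" (384x512x3 uint8, blue, green, red), "z_map" (384x512 float32, mm along the optical axis (not along the pixel's ray), 0 where there is no reading), "vertical_fov" (degrees; the focal length in pixels is half the picture's height over the tangent of half this angle, whatever the lens; pixels are square), "cx", "cy" (the principal point, pixels), "k1" (the pictures are not rectified: a ray, as slopes to the right and down, at radius r is drawn at 1 + k1 r^2 times it, then the intrinsics apply), "R" (3x3) and "t" (3): a world point X has camera coordinates R X + t. Camera axes: x right, y down, z forward; pixel columns grow to the right and rows downward; lengths in mm; the calibration is good to about 2 mm. A picture is of the moment at which its call begins.
- r.sign_off(): hands the job in; it is judged then, once.
The state is a dict: "t": time; "joint_positions": joint angles; "qvel": joint speeds; "effort": joint torques, N m; "eef_pos": TCP position; "tcp_rot": TCP orientation; "ft_force": force on the tool from outside, world axes, zero at the start; "torque": the same for the moment, N m; "finger_gap": finger opening in mm; "finger_force": force on a finger pad.
Only numpy, scipy, OpenCV 4.12 (cv2) and the standard library are available. Lean on these libraries where they do the work, as an engineer would, in place of code of your own. Each camera call takes 0.05 s, during which the arm holds its last target. There are 200 camera calls.

## Working session

There is one attempt and no reset: what is moved stays moved. The work goes in short steps, Python scripts to look and compute and a tool call to move; the robot and the scene stay as the last step left them, time stands still between calls to the robot, and variables do not carry over. Pictures are saved under pics/ and viewed, at most 10 in all, crops included, and the job is handed in when it is done.

Besides the shell and the picture viewer there is one more tool, called after "Emit:" in YAML: its name, and indented under it one key for each argument. send_rows: Moves the arm, as the interface text tells. Its arguments: {"type":"object","properties":{"deltas":{"type":"array"},"gripper":{"type":"number"},"grip_force":{"type":"number"}},"required":["deltas"]}

```bash
mkdir -p pics; ls
cat > h.py <<'E'
import numpy as np, cv2
from workcell import r, optics
def cap(n,save=None):
    c=optics.capture(n); 
    if save: cv2.imwrite('pics/'+save,c['frame'])
    np.savez(''+n+'.npz',**c)
    return c
def load(n): return dict(np.load(''+n+'.npz'))
def K(c):
    f=192/np.tan(np.radians(float(c['vertical_fov']))/2)
    return np.array([[f,0,float(c['cx'])],[0,f,float(c['cy'])],[0,0,1]]),np.array([float(c['k1']),0,0,0])
def slopes(c,px):
    k,d=K(c); return cv2.undistortPoints(np.array(px,float).reshape(-1,1,2),k,d).reshape(-1,2)
def onplane(c,px,z):
    s=slopes(c,px); R=c['R'];C=-R.T@c['t']
    D=np.c_[s,np.ones(len(s))]@R
    return C+D*((z-C[2])/D[:,2])[:,None]
def cloud(c):
    v,u=np.mgrid[0:384,0:512]; s=slopes(c,np.c_[u.ravel(),v.ravel()])
    z=c['z_map'].ravel()
    P=(np.c_[s,np.ones(len(s))]*z[:,None]-c['t'])@c['R']
    P[z==0]=np.nan
    return P.reshape(384,512,3)
def proj(c,X):
    k,d=K(c); rv=cv2.Rodrigues(c['R'])[0]
    return cv2.projectPoints(np.array(X,float).reshape(-1,1,3),rv,c['t'].astype(float),k,d)[0].reshape(-1,2)
E
python3 - <<'E'
from h import *
a=cap('side','s0.png');b=cap('top','t0.png')
for c in(a,b): print(c['R'].round(2),-c['R'].T@c['t'],c['vertical_fov'],c['k1'])
print(r.get_obs())
E
```

```text
pics
[[ 1.   -0.01 -0.  ]
 [-0.01 -0.54 -0.84]
 [ 0.01  0.84 -0.54]] [ 421.9313126  -723.71973724  532.34729895] 51.83376692734508 -0.11354527791591928
[[-0.01 -1.   -0.01]
 [-0.99  0.01 -0.17]
 [ 0.17  0.01 -0.99]] [283.15966293  27.42221109 968.03141888] 51.029693487455 -0.055222091480405605
{'t': 0.1, 'joint_positions': array([-1.29363002e+00,  9.17735862e-02,  1.23174241e+00,  1.37720135e-06,
        1.81979442e+00, -5.67114644e-02]), 'qvel': array([ 3.24181807e-04, -2.21123150e-03, -3.13951894e-03, -8.31821158e-06,
        1.42032070e-04, -1.04881067e-03]), 'effort': array([ 3.82759696e-03, -4.47856629e+01, -4.07569993e+01,  7.02051795e-02,
        2.83728854e-02, -1.16380966e-04]), 'eef_pos': array([ 196.63198457, -566.92085352,  403.63867541]), 'tcp_rot': array([[ 9.44778580e-01,  3.27709040e-01, -4.68751238e-04],
       [ 3.27709361e-01, -9.44777140e-01,  1.65257438e-03],
       [ 9.86981093e-05, -1.71493104e-03, -9.99998525e-01]]), 'ft_force': array([0.41499361, 0.73996975, 0.21325703]), 'torque': array([-0.02451866,  0.00179668,  0.01358084]), 'finger_force': 0.0, 'finger_gap': 87.74513330190922}
```

View pics/s0.png

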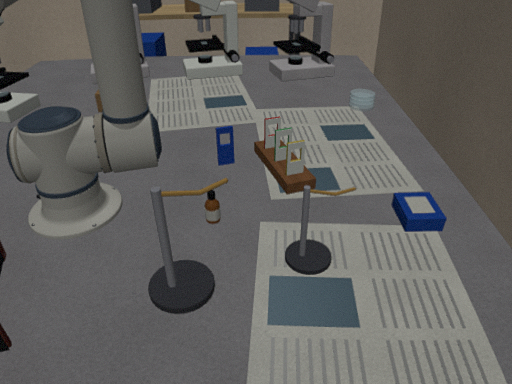

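View pics/t0.png

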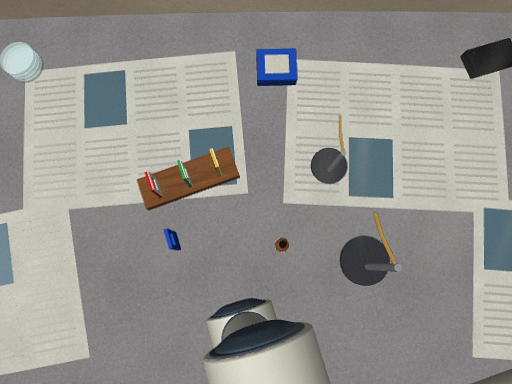

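The side view shows the rack with its tags at (284,160), a large stand at (180,285), a small stand at (308,255), a blue look-alike at (225,145) and a bottle at (212,208). In the top view the green tag is at (184,173) in the middle slot. The stand bases are at (328,165) and (365,260).

```bash
python3 - <<'E'
from h import *
np.set_printoptions(precision=1,suppress=True)
b=load('top');a=load('side')
for n,c in(('top',b),('side',a)):
    P=cloud(c); hsv=cv2.cvtColor(c['frame'],cv2.COLOR_BGR2HSV)
    H,S,V=[hsv[...,i].astype(int) for i in range(3)]
    ms={'green':(H>45)&(H<85)&(S>90),'yel':(H>20)&(H<34)&(S>130)&(V>90),'red':((H<6)|(H>174))&(S>130),'brass':(H>8)&(H<22)&(S>110),'wood':(H>5)&(H<17)&(S>90)}
    for k,m in ms.items():
        nn,L,st,ce=cv2.connectedComponentsWithStats(m.astype(np.uint8),connectivity=8)
        for i in range(1,nn):
            if st[i,4]>12:
                Q=P[L==i]; Q=Q[~np.isnan(Q[:,0])]
                if len(Q): print(n,k,st[i],ce[i],np.median(Q,0),'min',np.percentile(Q,3,axis=0),'max',np.percentile(Q,97,axis=0))
    # dark bases / tall things
    if n=='top':
        m=(V<60)&(S<90)
        nn,L,st,ce=cv2.connectedComponentsWithStats(m.astype(np.uint8))
        for i in range(1,nn):
            if st[i,4]>300:
                Q=P[L==i];print('dark',st[i],ce[i],np.nanmedian(Q,0))
E
python3 - <<'E'
import cv2
a=cv2.imread('pics/s0.png');b=cv2.imread('pics/t0.png')
x=cv2.resize(a[100:200,240:330],None,fx=4.4,fy=4.4,interpolation=2);y=cv2.resize(b[140:215,130:250],None,fx=3.3,fy=3.3,interpolation=2)
import numpy as np
o=np.zeros((600,800,3),np.uint8);o[:x.shape[0],:x.shape[1]]=x;o[:y.shape[0],400:400+y.shape[1]]=y
z=cv2.resize(b[100:190,300:390],None,fx=3.5,fy=3.5,interpolation=2);o[260:260+z.shape[0],420:420+z.shape[1]]=z
cv2.imwrite('pics/c0.png',o)
E
```

```text
top green [177 160  15  27  74] [182.9 173.3] [476.5 179.  112.1] min [464.3 172.   32.6] max [503.9 188.9 114.8]
top yel [210 149   8  19  46] [213.2 158.2] [509.5 111.6 112.3] min [491.5 105.  109. ] max [529.3 118.3 115.3]
top red [145 172  17  26  72] [150.5 184.4] [452.1 249.3 112.1] min [439.7 243.5  31.8] max [478.  258.7 116. ]
top red [152 179   4   9  15] [153.6 182.8] [465.7 252.9  62.4] min [457.2 250.1  61.5] max [474.7 256.9  65.8]
top brass [339 115   5  35  72] [340.3 132.3] [ 553.  -160.7  155.8] min [ 515.7 -163.2  150.8] max [ 585.5 -158.9  161.8]
top brass [ 137  147  103   63 2676] [189.4 178.2] [483.7 170.4  28.7] min [424.4  74.1  19.5] max [541.3 286.6  32. ]
top brass [374 213  23  52 216] [383.8 239. ] [ 321.7 -223.7  202.8] min [ 279.9 -260.7   92. ] max [ 370.6 -205.8  210.1]
top brass [275 238  14  13 103] [281.2 244.6] [321.2 -35.9  49.2] min [310.  -53.4  42. ] max [335.  -26.   71.9]
top wood [ 137  147  103   63 2727] [189.3 178.4] [483.  172.   28.7] min [424.2  74.   15.9] max [541.3 286.9  32. ]
top wood [275 238  14  14 110] [281.2 244.5] [321.3 -
[... 1574 characters left out ...]
7]
side wood [ 255  141   61   53 1089] [284.1 170.8] [486.6 105.3  27.7] min [425.3  58.1   4.6] max [555.3 262.5  30.1]
side wood [280 140   5   6  18] [281.3 143.1] [490.3 265.9  28.2] min [486.9 256.5  26.5] max [496.9 285.5  29.8]
side wood [291 153   7   6  27] [293.1 156.1] [517.1 189.2  29.1] min [512.1 178.8  25.5] max [525.4 208.6  30.3]
side wood [205 199  14  12 135] [211.4 204.5] [325.6 -52.   48. ] min [312.4 -57.3  38. ] max [337.6 -41.3  58.8]
side wood [207 219  13   5  25] [213.  221.3] [326.7 -55.    5.4] min [313.9 -58.8   2.5] max [339.2 -48.8   9.6]
side wood [  1 334   6   6  13] [  3.6 336.3] [ 191.6 -518.9  237.4] min [ 190.7 -520.6  233.6] max [ 192.7 -515.5  241.4]
```

View pics/c0.png

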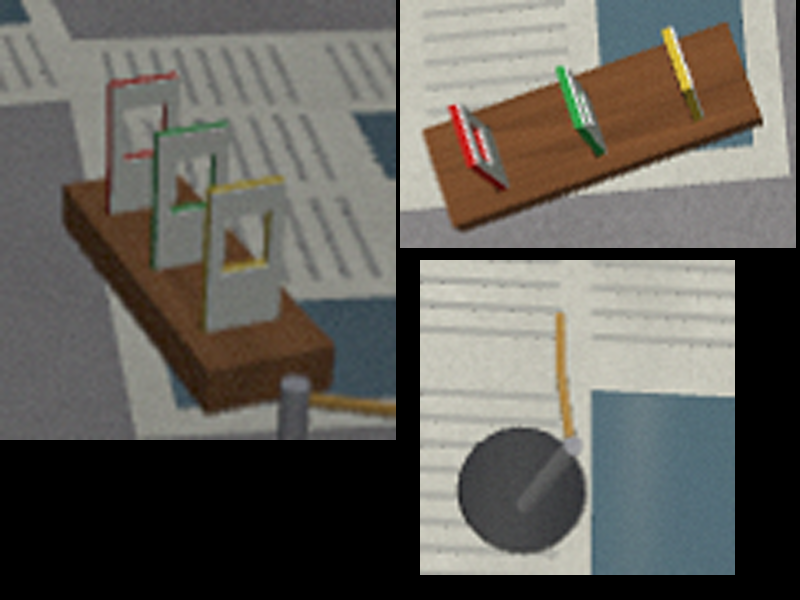

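The rack holds red, green, amber with green in the middle. Green is at (190,215) in the left crop, with the white backs facing the side camera, so the marked faces point to +y. The small stand's hook is about 150–160 mm high, so that is the stand meant. Its post top is at (345,153) and its tip at (340,115) in the top view. Next I refine the poses.

```bash
cat > m.py <<'E'
from h import *
np.set_printoptions(precision=1,suppress=True)
def masks(c):
    hsv=cv2.cvtColor(c['frame'],cv2.COLOR_BGR2HSV);H,S,V=[hsv[...,i].astype(int) for i in range(3)]
    return H,S,V
b=load('top');a=load('side')
P=cloud(b);H,S,V=masks(b)
cs=[]
for k,m in {'green':(H>45)&(H<85)&(S>60),'yel':(H>20)&(H<34)&(S>110)&(V>80),'red':((H<6)|(H>174))&(S>100)}.items():
    m=m&(P[...,2]>105)&(P[...,2]<122)&(P[...,1]>60)
    v,u=np.nonzero(m);W=onplane(b,np.c_[u,v],114)[:,:2]
    rc=cv2.minAreaRect(W.astype(np.float32));print(k,len(u),W.mean(0),rc)
    cs.append(W.mean(0))
d=cs[2]-cs[1];print('axis',np.degrees(np.arctan2(d[1],d[0])),np.linalg.norm(d))
wood=((H>5)&(H<17)&(S>90)&(abs(P[...,2]-30)<4)&(P[...,1]>60))
v,u=np.nonzero(wood);W=onplane(b,np.c_[u,v],30)[:,:2];print('rack',cv2.minAreaRect(W.astype(np.float32)))
for n,c in(('top',b),('side',a)):
    P=cloud(c);H,S,V=masks(c)
    m=(H>8)&(H<24)&(S>90)&(P[...,2]>140)&(P[...,2]<172)&(P[...,1]<-120)&(P[...,0]>480)
    Q=P[m];o=np.argsort(Q[:,0]);print(n,'hook',len(Q));print(Q[o][::max(1,len(Q)//12)],np.c_[np.nonzero(m)[::-1]][o][[0,-1]])
    f=np.polyfit(Q[:,0],Q[:,1],1);print('yaw',np.degrees(np.arctan(f[0])),f)
    near=(P[...,0]>440)&(P[...,0]<620)&(P[...,1]<-90)&(P[...,1]>-240)
    g=near&(abs(P[...,2]-12)<5)&(V<70);v,u=np.nonzero(g)
    w=onplane(c,np.c_[u,v],12)[:,:2];print('base',len(w),w.min(0),w.max(0),cv2.minEnclosingCircle(w.astype(np.float32)))
    t=near&(P[...,2]>160)&(S<70);
    if t.any():print('posttop',P[t].mean(0),P[t].max(0),np.c_[np.nonzero(t)[::-1]].mean(0))
    t=near&(P[...,2]>40)&(P[...,2]<158)&(S<70)
    if t.any():print('post',t.sum(),np.median(P[t],0))
E
python3 m.py
```

```text
green 55 [484.7 181.4] ((484.62603759765625, 181.44334411621094), (44.9744873046875, 6.187609672546387), 19.03529930114746)
yel 54 [509.  110.6] ((509.34954833984375, 110.89983367919922), (45.28068923950195, 5.967045307159424), 19.592844009399414)
red 56 [458.9 252. ] ((459.4349365234375, 252.29391479492188), (44.3350830078125, 6.105062961578369), 20.78820037841797)
axis 109.51990776460867 149.9471969012685
rack ((485.1622314453125, 180.2978973388672), (76.63836669921875, 234.53453063964844), 19.24268341064453)
top hook 76
[[ 511.7 -161.8  158. ]
 [ 516.6 -160.4  155.9]
 [ 523.4 -161.   154.9]
 [ 529.6 -163.2  156.1]
 [ 536.5 -161.7  155.1]
 [ 543.7 -160.4  152.9]
 [ 549.  -159.1  150.4]
 [ 555.2 -161.3  151.6]
 [ 561.6 -161.4  152.6]
 [ 566.9 -160.9  156.3]
 [ 572.7 -159.9  152.6]
 [ 578.4 -160.4  161.4]
 [ 584.9 -160.7  161.9]] [[342 150]
 [339 115]]
yaw 1.7097353154495623 [   0.  -177.2]
base 378 [ 472.8 -204. ] [ 558.4 -117.7] ((515.5073852539062, -160.50723266601562), 44.00897216796875)
posttop [ 508.8 -163.   164.2] [ 587.4 -157.5  167.5] [343.3 150.5]
post 96 [ 499.9 -159.6  107.8]
side hook 116
[[ 511.9 -167.6  158.6]
 [ 519.1 -166.   157.4]
 [ 524.4 -164.   158.1]
 [ 531.2 -165.7  157.1]
 [ 537.  -162.4  154.8]
 [ 543.7 -165.1  152.5]
 [ 550.5 -166.   153. ]
 [ 556.1 -165.2  150.3]
 [ 561.3 -164.2  151.7]
 [ 567.6 -165.9  154.9]
 [ 573.  -163.3  157.2]
 [ 578.4 -161.9  158.2]
 [ 584.8 -164.9  158.2]] [[310 191]
 [355 188]]
yaw 2.273617699940836 [   0.  -186.7]
base 1096 [ 473.8 -213.3] [ 561.2 -124.9] ((518.3682861328125, -168.5359649658203), 45.81655502319336)
posttop [ 506.1 -166.8  163.9] [ 511.8 -160.4  165.8] [306.7 188.1]
post 377 [ 506.1 -169.2  107.9]
```

```bash
cat > d.py <<'E'
# usage: d.py x y z yaw_of_tool_x(deg) [cx cy cz commanded pos]
import sys
from h import *
t=np.array([float(v) for v in sys.argv[1:5]]); o=r.get_obs()
p=np.array([float(v) for v in sys.argv[5:8]]) if len(sys.argv)>5 else o['eef_pos']
from scipy.spatial.transform import Rotation as Ro
R=o['tcp_rot'];c,s=np.cos(np.radians(t[3])),np.sin(np.radians(t[3]))
T=np.array([[c,s,0],[s,-c,0],[0,0,-1]])
print('shift',(R.T@(t[:3]-p)).round(1),'rot',Ro.from_matrix(R.T@T).as_rotvec(degrees=True).round(2),'t',o['t'],o['eef_pos'].round(1),o['joint_positions'].round(2),'yaw',np.degrees(np.arctan2(R[1,0],R[0,0])).round(2),o['ft_force'].round(1),o['finger_gap'].round(1))
E
python3 d.py 400 -100 480 109.3 196.582 -566.898 404.631
python3 -c "
from h import *
P=cloud(load('side'));m=(P[...,0]>250)&(P[...,0]<400)&(P[...,1]<-180)&(P[...,1]>-290);print(np.nanmax(P[m],0))"
```

```text
[ 399.97195095 -180.0567026   216.33349307]Traceback (most recent call last):
  File "d.py", line 9, in <module>
    print('shift',(R.T@(t[:3]-p)).round(1),'rot',Ro.from_matrix(R.T@T).as_rotvec(degrees=True).round(2),'t',o['t'],o['eef_pos'].round(1),o['joint_positions'].round(2),'yaw',np.degrees(np.arctan2(R[1,0],R[0,0])).round(2),o['ft_force'].round(1),o['finger_gap'].round(1))
                                                                                                                                                                                                                                                   ^^^^^^^^^^^^^^^^^^^^^
AttributeError: 'float' object has no attribute 'round'
```

```bash
sed -i "s/o\['finger_gap'\].round(1)/o['finger_gap'],o['finger_force']/" d.py
python3 d.py 400 -100 480 109.3 196.582 -566.898 404.631
```

```text
shift [ 345.2 -374.6  -74.7] rot [-7.000e-02 -8.000e-02 -9.017e+01] t 0.1 [ 196.6 -566.9  403.6] [-1.29  0.09  1.23  0.    1.82 -0.06] yaw 19.13 [0.4 0.7 0.2] 87.74513330190922 0.0
```

Emit:
send_rows:
  deltas:
    - [[20,-20,-50,0,0,-10],[58,-63,-75,0,0,-20],[99,-107,-75,0,0,-30],[140,-152,-75,0,0,-40],[181,-196,-75,0,0,-50],[222,-241,-75,0,0,-60],[263,-285,-75,0,0,-70],[304,-330,-75,0,0,-80],[345,-374,-75,0,0,-90],[345,-374,-75,0,0,-90]]
  gripper: 1

```text
t: 1.35
eef_pos: [400.9, -97.0, 479.2]
tcp_rot: [[-0.336, 0.942, -0.0], [0.942, 0.336, 0.001], [0.001, -0.0, -1.0]]
ft_force: [0.5, -1.2, 0.1]
finger_gap: 88.0
finger_force: 0.0
```

```bash
python3 d.py 485 180 300 109.3
```

```text
shift [232.5 172.3 179.5] rot [-0.   -0.06  0.34] t 1.35 [400.9 -97.  479.2] [-0.32 -0.38  1.52  0.    2.   -0.66] yaw 109.64 [ 0.5 -1.2  0.1] 87.99648890194749 0.0
```

Emit:
send_rows:
  deltas:
    - [[46,34,20,0,0,0],[92,69,60,0,0,0],[138,103,90,0,0,0],[185,138,120,0,0,0],[232,172,150,0,0,0],[232,172,150,0,0,0],[232,172,150,0,0,0]]

```text
t: 2.22
eef_pos: [486.7, 174.4, 328.8]
tcp_rot: [[-0.327, 0.945, -0.002], [0.945, 0.327, -0.001], [-0.001, -0.002, -1.0]]
ft_force: [0.7, -0.7, -0.3]
finger_gap: 87.9
finger_force: 0.0
```

```bash
python3 - <<'E'
from h import *
cap('side','s1.png')
im=cv2.imread('pics/s1.png');cv2.imwrite('pics/s1c.png',cv2.resize(im[40:220,180:400],None,fx=3,fy=3,interpolation=2))
E
python3 d.py 485 180 245 109.3
```

```text
shift [ 6.5  0.4 85. ] rot [-0.02  0.04 -0.25] t 2.275 [486.8 173.8 330. ] [ 0.28 -0.14  1.59 -0.    1.69 -0.06] yaw 109.05 [ 0.1 -0.7 -0.2] 87.93184056435034 0.0
```

View pics/s1c.png

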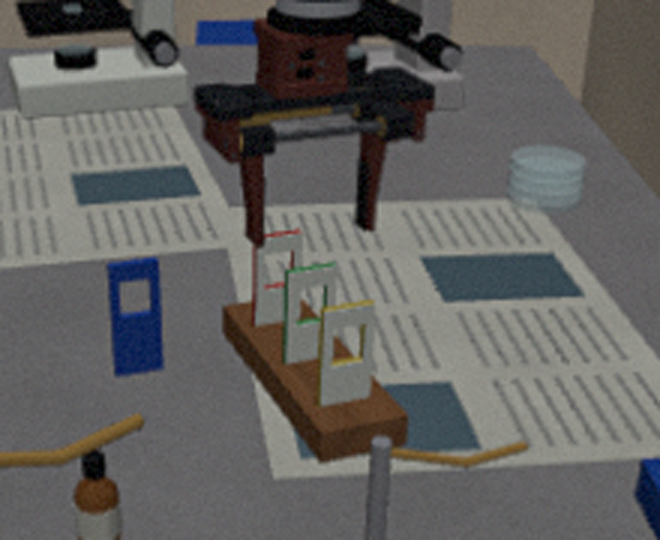

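The open fingers, with tips at (255,238) and (367,228) in the crop, straddle the green tag, whose top edge is at (312,267). I descend.

Emit:
send_rows:
  deltas:
    - [[6,0,10,0,0,0],[6,0,40,0,0,0],[6,0,70,0,0,0],[6,0,85,0,0,0],[6,0,85,0,0,0],[6,0,85,0,0,0]]

```text
t: 3.02
eef_pos: [484.9, 180.6, 246.2]
tcp_rot: [[-0.327, 0.945, 0.002], [0.945, 0.327, 0.001], [-0.0, 0.002, -1.0]]
ft_force: [-0.9, 0.0, 0.8]
finger_gap: 87.6
finger_force: 0.0
```

```bash
python3 d.py 485 180 245 109.3
```

```text
shift [-0.6 -0.1  1.2] rot [ 0.13  0.01 -0.2 ] t 3.025 [484.9 180.6 246.2] [ 0.29 -0.11  1.71  0.    1.54 -0.04] yaw 109.1 [-0.9  0.   0.8] 87.62877332621474 0.0
```

Emit:
send_rows:
  deltas:
    - [[0,0,0,0,0,0],[0,0,0,0,0,0],[0,0,0,0,0,0],[0,0,0,0,0,0],[0,0,0,0,0,0],[0,0,0,0,0,0]]
  gripper: -0.1
  grip_force: 12

```text
t: 3.78
eef_pos: [484.6, 180.7, 244.6]
tcp_rot: [[-0.328, 0.945, 0.0], [0.945, 0.328, 0.0], [0.0, 0.0, -1.0]]
ft_force: [0.5, -0.3, 0.1]
finger_gap: 43.8
finger_force: 12.0
```

Emit:
send_rows:
  deltas:
    - [[0,0,-8,0,0,0],[0,0,-22,0,0,0],[0,0,-45,0,0,0],[0,0,-80,0,0,0],[0,0,-130,0,0,0],[0,0,-155,0,0,0],[0,0,-155,0,0,0]]
  grip_force: 20

```text
t: 4.65
eef_pos: [484.3, 180.7, 403.1]
tcp_rot: [[-0.328, 0.945, 0.005], [0.945, 0.328, 0.001], [-0.0, 0.005, -1.0]]
ft_force: [0.7, -0.3, 0.5]
finger_gap: 44.2
finger_force: 20.0
```

```bash
python3 d.py 630 -160 400 2
```

```text
shift [-369.6   26.     3.4] rot [  0.21  -0.26 107.12] t 4.65 [484.3 180.7 403.1] [ 0.29 -0.13  1.46 -0.    1.82 -0.04] yaw 109.12 [ 0.7 -0.3  0.5] 44.20507129867672 19.999890737235546
```

Emit:
send_rows:
  deltas:
    - [[-20,2,0,0,0,8],[-57,5,0,0,0,18],[-97,8,0,0,0,28],[-137,11,0,0,0,38],[-177,14,0,0,0,48],[-217,17,0,0,0,58],[-257,20,0,0,0,68],[-297,23,0,0,0,78],[-337,25,0,0,0,88],[-370,26,0,0,0,98]]

```text
t: 5.9
eef_pos: [630.6, -161.9, 397.3]
tcp_rot: [[0.982, 0.187, -0.004], [0.187, -0.982, 0.001], [-0.003, -0.002, -1.0]]
ft_force: [-0.2, 0.8, -0.6]
finger_gap: 43.9
finger_force: 20.0
```

Emit:
send_rows:
  deltas:
    - [[0,0,0,0,0,9],[0,0,0,0,0,9],[0,0,0,0,0,9]]

```text
t: 6.28
eef_pos: [630.2, -160.0, 398.8]
tcp_rot: [[0.999, 0.041, -0.001], [0.041, -0.999, 0.001], [-0.001, -0.001, -1.0]]
ft_force: [0.9, -0.1, -1.1]
finger_gap: 43.7
finger_force: 20.0
```

```bash
python3 d.py 625 -161 321 2
```

```text
shift [-5.1  0.8 77.8] rot [-0.03  0.08  0.32] t 6.275 [ 630.2 -160.   398.8] [-0.3   0.23  1.09  0.    1.83  1.23] yaw 2.32 [ 0.9 -0.1 -1.1] 43.69904102979506 19.999996796250343
```

Emit:
send_rows:
  deltas:
    - [[0,1,30,0,0,0],[0,1,60,0,0,0],[0,1,78,0,0,0],[0,1,78,0,0,0],[0,1,78,0,0,0]]

```text
t: 6.9
eef_pos: [630.5, -161.3, 323.2]
tcp_rot: [[0.999, 0.038, 0.002], [0.038, -0.999, -0.001], [0.002, 0.001, -1.0]]
ft_force: [0.4, 0.4, -0.1]
finger_gap: 43.9
finger_force: 20.0
```

```bash
python3 - <<'E'
from h import *
c=cap('side');o=r.get_obs()
im=cv2.resize(c['frame'][100:280,260:440],None,fx=3.3,fy=3.3,interpolation=2);cv2.imwrite('pics/s2.png',im)
E
python3 d.py 556 -163 321 2
```

```text
shift [-74.6  -1.1   2.4] rot [ 0.05 -0.15  0.15] t 6.95 [ 630.6 -161.3  323.6] [-0.3   0.23  1.23  0.    1.69  1.23] yaw 2.15 [-0.2  0.2  0.2] 43.97699940212584 19.999997187405825
```

View pics/s2.png

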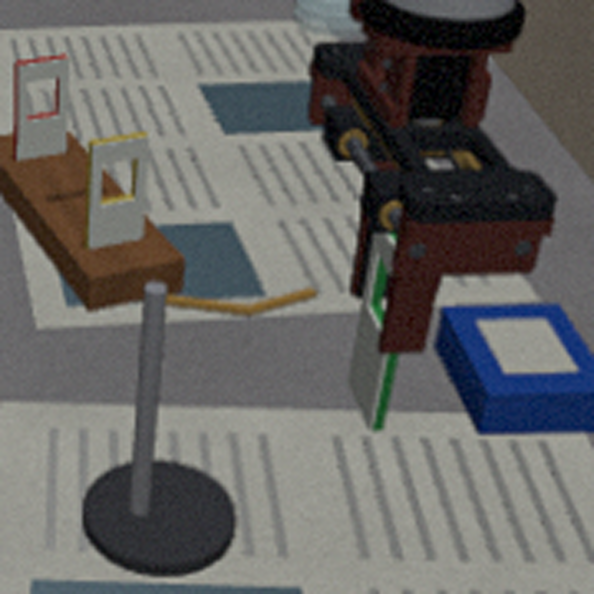

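The green tag hangs in the gripper at (378,340) in the crop, with its white back towards the post. Its window at (380,290) is level with the hook tip at (312,293). I move it in.

Emit:
send_rows:
  deltas:
    - [[-10,-1,2,0,0,0],[-22,-1,2,0,0,0],[-36,-1,2,0,0,0],[-50,-1,2,0,0,0],[-64,-1,2,0,0,0],[-75,-1,2,0,0,0],[-75,-1,2,0,0,0]]

```text
t: 7.82
eef_pos: [554.6, -163.2, 320.2]
tcp_rot: [[0.999, 0.037, 0.001], [0.037, -0.999, -0.0], [0.001, 0.0, -1.0]]
ft_force: [-0.3, -0.6, -0.0]
finger_gap: 43.8
finger_force: 20.0
```

```bash
python3 - <<'E'
from h import *
c=cap('side')
im=cv2.resize(c['frame'][120:280,260:420],None,fx=3.3,fy=3.3,interpolation=2);cv2.imwrite('pics/s3.png',im)
E
python3 d.py 556 -163 301 2
```

```text
shift [ 0.9 -0.1 19. ] rot [ 0.01 -0.05  0.11] t 7.875 [ 555.1 -163.2  320. ] [-0.34  0.03  1.44  0.    1.67  1.19] yaw 2.11 [-0.  -0.2 -0.6] 43.920741261730974 19.999996796250343
```

View pics/s3.png

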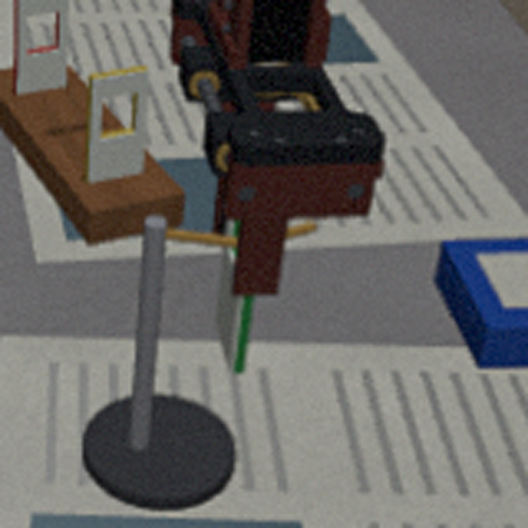

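The hook passes through the window, with its tip at (315,228) outside the tag and no contact force. I lower the tag.

Emit:
send_rows:
  deltas:
    - [[0,0,5,0,0,0],[0,0,10,0,0,0],[0,0,14,0,0,0],[0,0,17,0,0,0],[0,0,17,0,0,0],[0,0,17,0,0,0]]

```text
t: 8.62
eef_pos: [555.4, -163.1, 302.8]
tcp_rot: [[0.999, 0.037, 0.0], [0.037, -0.999, -0.0], [0.0, 0.0, -1.0]]
ft_force: [-0.1, -0.2, 0.3]
finger_gap: 44.0
finger_force: 20.0
```

Emit:
send_rows:
  deltas:
    - [[0,0,1,0,0,0],[0,0,2,0,0,0],[0,0,2,0,0,0],[0,0,2,0,0,0]]

```text
t: 9.12
eef_pos: [555.4, -163.1, 300.7]
tcp_rot: [[0.999, 0.037, 0.0], [0.037, -0.999, -0.0], [0.0, 0.0, -1.0]]
ft_force: [0.1, 0.1, 1.9]
finger_gap: 44.0
finger_force: 20.0
```

Emit:
send_rows:
  deltas:
    - [[0,0,0.5,0,0,0],[0,0,0.5,0,0,0],[0,0,0.5,0,0,0]]

```text
t: 9.5
eef_pos: [555.4, -163.2, 300.4]
tcp_rot: [[0.999, 0.037, 0.0], [0.037, -0.999, -0.0], [0.0, 0.0, -1.0]]
ft_force: [0.5, 0.3, 1.8]
finger_gap: 44.0
finger_force: 20.0
```

Emit:
send_rows:
  deltas:
    - [[0,0,0,0,0,0],[0,0,0,0,0,0],[0,0,0,0,0,0],[0,0,0,0,0,0]]
  grip_force: 3

```text
t: 10.0
eef_pos: [555.4, -163.2, 300.3]
tcp_rot: [[0.999, 0.037, 0.0], [0.037, -0.999, -0.0], [0.0, 0.0, -1.0]]
ft_force: [-0.7, -0.4, 2.1]
finger_gap: 43.9
finger_force: 3.0
```

Emit:
send_rows:
  deltas:
    - [[0,0,0,0,0,0],[0,0,0,0,0,0],[0,0,0,0,0,0],[0,0,0,0,0,0],[0,0,0,0,0,0],[0,0,0,0,0,0]]
  gripper: 1

```text
t: 10.75
eef_pos: [555.4, -163.1, 300.1]
tcp_rot: [[0.999, 0.037, -0.0], [0.037, -0.999, 0.0], [-0.0, -0.0, -1.0]]
ft_force: [-0.3, -0.9, -1.0]
finger_gap: 88.0
finger_force: 0.0
```

Run:
```python
from h import *
c=cap('side')
im=cv2.resize(c['frame'][120:280,260:420],None,fx=3.3,fy=3.3,interpolation=2);cv2.imwrite('pics/s4.png',im)
```

```text
(no output)
```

View pics/s4.png

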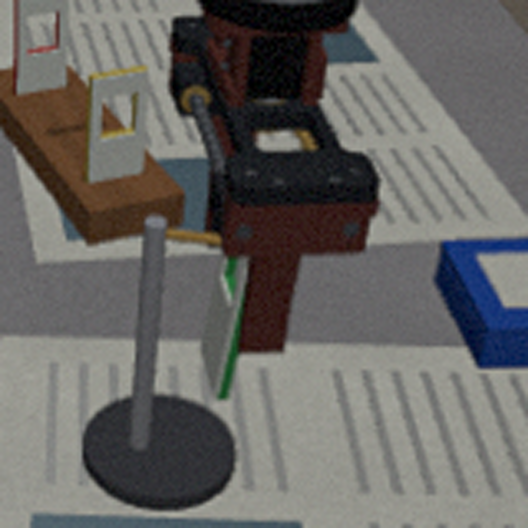

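The tag hangs free on the hook at (230,320), between the open fingers. I retract straight up.

Emit:
send_rows:
  deltas:
    - [[0,0,0,0,0,0],[0,0,0,0,0,0],[0,0,0,0,0,0],[0,0,0,0,0,0],[0,0,-10,0,0,0],[0,0,-35,0,0,0],[0,0,-70,0,0,0],[0,0,-115,0,0,0],[0,0,-150,0,0,0],[0,0,-150,0,0,0]]

```text
t: 12.05
eef_pos: [555.0, -163.0, 454.9]
tcp_rot: [[0.999, 0.037, 0.007], [0.037, -0.999, -0.003], [0.007, 0.003, -1.0]]
ft_force: [0.5, 0.9, 0.5]
finger_gap: 87.4
finger_force: 0.0
```

Emit:
send_rows:
  deltas:
    - [[0,0,0,0,0,0],[0,0,0,0,0,0],[0,0,0,0,0,0],[0,0,0,0,0,0],[0,0,0,0,0,0],[0,0,0,0,0,0],[0,0,0,0,0,0],[0,0,0,0,0,0],[0,0,0,0,0,0],[0,0,0,0,0,0]]

```text
t: 13.3
eef_pos: [555.4, -163.1, 450.1]
tcp_rot: [[0.999, 0.037, 0.0], [0.037, -0.999, -0.0], [0.0, 0.0, -1.0]]
ft_force: [-0.5, 0.2, 0.4]
finger_gap: 87.7
finger_force: 0.0
```

Run:
```python
from h import *
import time
ims=[]
for k in range(8):
    c=cap('side'); f=c['frame']
    if k in(0,7): ims.append(cv2.resize(f[150:270,270:390],None,fx=3.3,fy=3.3,interpolation=2))
    h=cv2.cvtColor(f,cv2.COLOR_BGR2HSV); m=cv2.inRange(h,(45,90,0),(85,255,255)); m[:150]=0;m[280:]=0;m[:,:270]=0;m[:,380:]=0
    v,u=np.nonzero(m); print(len(u),u.mean().round(2),v.mean().round(2),u[v>np.percentile(v,85)].mean().round(2))
cv2.imwrite('pics/s5.png',np.hstack(ims))
P=cloud(c);m=(P[...,0]>530)&(P[...,0]<580)&(P[...,1]>-215)&(P[...,1]<-120)&(P[...,2]>30)&(P[...,2]<200)
Q=P[m];print(np.percentile(Q,[2,50,98],axis=0),r.get_obs()['t'])
```

```text
192 333.23 206.45 328.79
193 333.26 206.39 328.93
197 333.21 206.49 328.9
195 333.17 206.62 328.72
196 333.19 206.73 328.79
195 333.26 206.31 328.93
196 333.19 206.55 328.9
192 333.27 206.58 328.86
[[ 538.02755508 -186.90440868   64.81000626]
 [ 550.00248263 -170.78745547  125.67643458]
 [ 573.3355085  -143.33768016  169.34529591]] 13.7
```

View pics/s5.png

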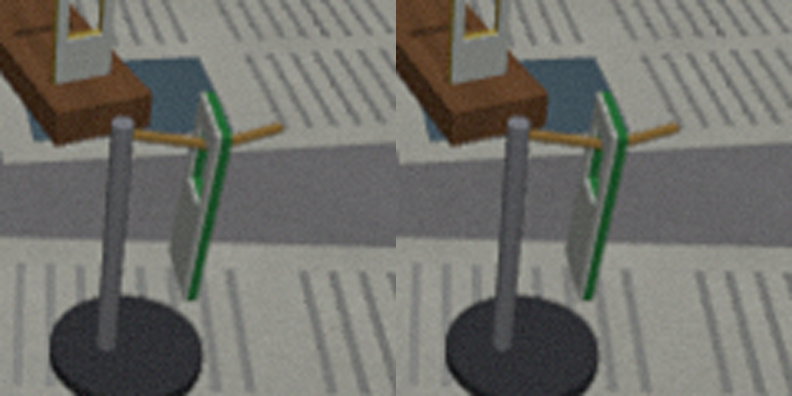

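The tag hangs still, white back to the post, but leans a little: its near edge runs from (225,130) to (192,298) in the left crop. I measure the tilt and where the bar sits.

Run:
```python
from h import *
np.set_printoptions(precision=1,suppress=True)
c=load('side')
h=cv2.cvtColor(c['frame'],cv2.COLOR_BGR2HSV); m=cv2.inRange(h,(45,90,0),(85,255,255)); m[:150]=0;m[280:]=0;m[:,:270]=0;m[:,380:]=0
R=c['R'];C=-R.T@c['t']
v,u=np.nonzero(m);s=slopes(c,np.c_[u,v]);D=np.c_[s,np.ones(len(s))]@R
X=C+D*((-187-C[1])/D[:,1])[:,None]
for z0 in range(60,180,10):
    q=X[(X[:,2]>z0)&(X[:,2]<z0+10)]
    if len(q): print(z0,len(q),q[:,0].min(),np.median(q[:,0]),q[:,0].max())
k=(X[:,2]>70)&(X[:,2]<150);k2=k.copy()
f=np.polyfit(X[k&(X[:,2]<115),2],X[k&(X[:,2]<115),0],1);print(f,np.degrees(np.arctan(f[0])))
# top view
P=cloud(c);mm=(h[...,1]<50)&(P[...,0]>525)&(P[...,0]<570)&(P[...,1]>-195)&(P[...,1]<-130)&(P[...,2]>66)&(P[...,2]<112)
Q=P[mm];A=np.c_[Q[:,1:],np.ones(len(Q))];print(len(Q),np.linalg.lstsq(A,Q[:,0],rcond=None)[0].round(3))
# hook points from side, plane y=-164
hm=cv2.inRange(h,(8,90,0),(24,255,255));hm[:170]=0;hm[205:]=0;hm[:,:308]=0;hm[:,362:]=0
v,u=np.nonzero(hm);s=slopes(c,np.c_[u,v]);D=np.c_[s,np.ones(len(s))]@R;Y=C+D*((-164-C[1])/D[:,1])[:,None]
for x in np.unique(Y[:,0].round(-1)):
    q=Y[abs(Y[:,0]-x)<5];print(x,len(q),q[:,2].mean())
p=proj(c,[[505,-164,0],[505,-164,166]]);print(p)
```

```text
60 4 546.573302523686 547.5894347694101 548.6090396968757
70 11 546.3501580497002 548.1547711492219 549.960107447937
80 9 547.0375179271572 548.8258010032046 550.6148024051447
90 11 547.9371136099367 549.7127458315542 551.4890945158443
100 10 548.6082346365791 550.9135230219498 553.2105793819064
110 14 549.2725153105105 551.6677528345531 554.0582823543366
120 10 550.1456594625633 552.4141820860752 554.6748319870802
130 16 545.0338709786064 552.6222935703942 555.5069179432239
140 24 542.3412760736908 552.6067982585334 556.3311102406399
150 27 541.5675663905633 552.2879260625789 556.9284451913559
160 17 542.667286263494 554.5970873652251 557.5210263454584
170 15 551.0629160673311 554.3704132326877 556.874479462103
[  0.1 542.9] 4.272455066901057
186 [ -0.1   0.1 524.1]
510.0 70 178.68911125413186
520.0 49 167.82176013629788
530.0 13 154.52833474817788
540.0 16 152.76935049309412
550.0 9 151.6578156860349
570.0 16 155.19683720728142
580.0 16 158.8463124332147
590.0 7 160.7305387139479
[[300.5 258.1]
 [306.  186.2]]
```

The lean is about 4–5°, which fits the bar sitting across the uneven valley: the underside is about 62 mm up and the bar within 2 mm of the valley. The tag is still and the gripper clear, so I hand the job in.

```bash
python3 -c "
from workcell import r
print(r.sign_off())"
```

```text
the job is handed in; nothing more can be done
None
```

The green tag hangs still on the small stand's brass hook, green face outward and leaning about 4–5° in the valley; the amber and red tags were left in the rack, and the job was handed in at about 14 s with the gripper clear.

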